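Put the plate warmer on standby and hang up its pouring jug

ROBOT

A 6-joint arm with a two-finger parallel gripper is mounted at the origin on a cart in front of the work surface, level with it; the furniture and walls round the work are solid. World frame = base frame: x ahead of the robot, y to its left, z up, the work surface at z = 0. Lengths are in m, angles in rad, forces in N, time in s.
With the tool pointing down it reaches from about 0.2 to 0.875 m from the base axis. Payload 3.4 kg.
Tool frame: the origin (TCP) lies between the finger pads, 19 mm behind the fingertips; this is the grasp point; z points along the fingers, y is the line along which they close (so a half turn about z gives the same grasp; the last joint's range is limited). The gripper opens to 94 mm and grips with 3 to 60 N. Pads are 16 mm wide; open, the fingers measure 119 mm over their backs; the gripper's body (75 mm by 177 mm) begins 78 mm behind the grasp point.
Start: joints at [-1.378, 0.276, 1.505, -0, 1.361, -0.121], TCP at [0.177, -0.547, 0.224] pointing down, gripper open.
Joint ranges: [-2.89, 2.89], [-0.75, 2.08], [0.22, 2.7], [-1.18, 4.32], [0.11, 2.71], [-2.7, 2.7]. Speed limits (rad/s): [2.57, 2.57, 3.14, 3.14, 3.14, 3.14].

INTERFACE

Orientations are given as a 3x3 rotation matrix whose columns are the frame's x, y, z axes.
In Python, from rig import robot, read_camera, camera_params gives the robot as it stands.
- The arm moves only by the tool send_rows, never from a script. Its argument "deltas" is a list of rows, each a list of 3 entries, a list of its own where there are three numbers: the turn, a rotation vector about the tool's x, y, z in degrees, then the shift along the tool's x, y, z in mm, then the finger opening in mm, from 0 to 94. In form: [[[rx, ry, rz], [dx, dy, dz], hand], ...]. A call has 1 to 10 rows; each row shifts and turns the commanded pose from where the row before left it, along the tool's axes as they then stand; what a row does not reach is not made up. A row lasts 1/8 s, in which the tool goes at most 62.5 mm and 10.7 degrees, less where a joint would pass 70% of its speed; a pose out of reach is approached as far as the arm can. A call is refused whole if a number of a shift passes 62.5 or a number of a turn 10.7, either way. A call with a gripper value outside its range is refused whole. The fingers move at their own pace and stop on an object; "grip_force" is the grip in N (left out, the last holds). Time passes only in rows, so rows that do not move let the fingers close. It gives the time, the measured TCP pose, the force, the opening and the grip force at its end, in the units of the state.
- robot.read_state(): the state, without advancing time (a new reading comes with each control period).
- read_camera(name): name is "scene" or "top" or "wrist"; returns the picture (400x640x3 uint8, blue, green, red); there is no depth.
- camera_params(name): a dict with "fov_y" (degrees; the focal length in pixels is half the picture's height over the tangent of half this angle, whatever the lens; pixels are square), "cx", "cy" (the principal point, pixels), "rvec" (rotation vector, rad) and "tvec" (3), from world to camera coordinates, as OpenCV has them. Camera axes: x right, y down, z forward; pixel columns grow to the right and rows downward; lengths in m; the calibration is good to about 2 mm. A picture is of the moment at which its call begins: read the wrist's pose just before it. camera_params takes no time and is no camera call; for the wrist camera it gives the pose at the moment of the call.
- robot.job_done(): hands the job in; it is judged then, once.
The state is a dict: "time": time; "qpos": joint angles; "dq": joint speeds; "tau": joint torques, N m; "ee_pos": TCP position; "orientation": TCP orientation; "wrist_force": force on the tool from outside, world axes, zero at the start; "moment": the same for the moment, N m; "width": opening from 0.0 (shut) to 1.0 (fully open); "gripper_force": force on a finger pad.
Only numpy, scipy, OpenCV 4.12 (cv2) and the standard library are available. Lean on these libraries where they do the work, as an engineer would, in place of code of your own. Each camera call takes 0.05 s, during which the arm holds its last target. There are 200 camera calls.

TASK

Put the plate warmer on standby: turn the selector on its sloping panel down to the lowest heat, the single-dot mark (not off), and leave it clicked in there. Take the empty pouring jug off the plate and hang it by its handle on the hook of the stand, so that it hangs there freely and at rest. Leave the tools, bottles and other things round about where they are.

Things in the scene. Friction and masses are not known exactly. Their poses are not given: they have to be found in the camera images.
- jug: empty plain aluminium pouring jug, loose, on the warmer's plate at the start, 0.13 kg. 56 mm across (59 at the rim), 64 mm high, wall 2 mm, open top, small lip opposite the handle. Origin: centre of its underside; z up through the mouth; the angled bar handle (6 mm thick) stands out along its +x, in its x-z plane, outermost at x = 66 mm; at x = 42 mm its opening reaches from z = 17 to 50 mm
- handle_eye (a point): middle of the opening in the jug's handle: 42 mm along the jug's +x from its axis and 35 mm above its underside; axes as the jug's, fixed to the jug. The opening is a triangle with a sharp upper outer corner, in which the hook's rod comes to lie when the jug hangs; about 10 mm are free round a rod through its middle. The hung jug tips over by about 65 degrees
- hook_stand: steel hook stand, fixed: round dark base 100 mm across and 14 mm high, one post 14 mm thick and 203 mm high with a 20 mm collar where its single hook starts. Origin on the bench, 40 mm in front of the post; the post is at x = +40 mm, the hook points along the stand's -x, roughly towards the robot
- hook_mid (a point): point on the centre line of the hook's level rod (black rubber sleeve, 9 mm thick, 185 mm above the bench), 40 mm in front of the post and 43 mm behind the tip; x axis along the rod towards the post, z up. The rod is level from the post to 32 mm in front of this point, then turns up
- hook_tip (a point): upturned end of the hook, 12 mm above the rod's centre line (16.5 mm to its very top), 43 mm in front of hook_mid; axes as hook_mid
- warmer: low grey plate warmer, fixed, 190 mm wide (y), 190 deep (x), 52 high; its dark round hot plate is 104 mm across, top 61 mm above the bench, centred 36 mm behind the middle. Its front is a dark control panel, 80 mm long up the slope, leaning 27 degrees from level and facing the warmer's -x, roughly towards the robot. Origin: centre of the underside; z up
- selector (a joint): angle of the selector knob: 0 at its left end = off (ring mark); it turns clockwise, seen facing the panel, through clicked positions 0.70 (one dot, lowest heat), 1.40 (two dots) and 2.09 (three dots). A sprung detent pulls it into the nearest position; a click takes about 0.1 N m
- selector_axis (a point): point on the knob's axis 28 mm out of the panel, a good TCP height to grip. z: out of the panel, 27 degrees from vertical; x: up the slope; y: left; does not turn with the knob. The knob is a black bar 44 mm long, 11 thick, 6 to 30 mm above the panel, on a round skirt 46 mm across; its end with the white line lies (1.047 - selector) rad from x towards y
- low_mark (a point): the one-dot mark on the panel, 32 mm from the knob's axis, 20 degrees left of straight up the slope
- lino_cutter_0: lino cutter, turned wooden handle with a short steel blade, 93 x 27 x 26 mm, lying on the bench in front of the warmer
- lino_cutter_1: the other lino cutter, 93 x 27 x 26 mm, lying near the front edge of the bench
- ink_red: small dark ink bottle, 38 mm across and 60 mm high, standing at the left front
- paint_tube_0: metal paint tube, 100 x 26 x 20 mm, lying by the hook stand
- eraser: small eraser, 42 x 19 x 12 mm, lying by the hook stand
- brayer: ink roller with wooden handle, 179 x 107 x 35 mm, lying at the right
- loupe: small black printer's loupe, 35 mm across and 32 mm high, standing near the front edge of the bench

How it is judged:
By the outcome, as a careful person would: the job done as asked, in the order asked, and still so for the second after the job is handed in, with the robot touching nothing.
It also fails if it takes over 69 s, if anything falls off the work surface, if the arm or the gripper's body presses on something with over 40 N, if the wrist force passes 120 N, or if a joint passes its speed limit or range.

## Working session

There is one attempt and no reset: what is moved stays moved. The work goes in short steps, Python scripts to look and compute and a tool call to move; the robot and the scene stay as the last step left them, time stands still between calls to the robot, and variables do not carry over. Pictures are saved under pics/ and viewed, at most 10 in all, crops included, and the job is handed in when it is done.

Besides the shell and the picture viewer there is one more tool, called after "Request:" as name(argument=value, ...) on one line, values as JSON. send_rows: Moves the arm, as the interface text tells. Its arguments: {"type":"object","properties":{"deltas":{"type":"array","items":{"type":"array"}},"grip_force":{"type":"number"}},"required":["deltas"]}

```bash
mkdir -p pics; ls; cat > h.py <<'E'
import numpy as np, cv2
from rig import robot, read_camera, camera_params
def cam(n):
    p=camera_params(n); R=cv2.Rodrigues(np.array(p['rvec'],float))[0]; t=np.array(p['tvec'],float).ravel()
    f=200/np.tan(np.radians(p['fov_y'])/2); return R,t,f,p['cx'],p['cy']
def ray(c,u,v):
    R,t,f,cx,cy=c; d=R.T@np.array([(u-cx)/f,(v-cy)/f,1]); return -R.T@t,d/np.linalg.norm(d)
def onz(c,u,v,z):
    o,d=ray(c,u,v); return o+d*(z-o[2])/d[2]
def proj(c,P):
    R,t,f,cx,cy=c; q=R@np.array(P)+t; return np.array([f*q[0]/q[2]+cx,f*q[1]/q[2]+cy])
def tri(rs):
    A=np.zeros((3,3));b=np.zeros(3)
    for o,d in rs:
        M=np.eye(3)-np.outer(d,d);A+=M;b+=M@o
    X=np.linalg.solve(A,b); return X,[np.linalg.norm((np.eye(3)-np.outer(d,d))@(X-o)) for o,d in rs]
E
python3 - <<'E'
from h import *
s=robot.read_state();print(s)
for n in('scene','top','wrist'):
    print(n,camera_params(n)); cv2.imwrite(f'pics/{n}0.png',read_camera(n))
E
```

```text
pics
{'time': 0.0, 'qpos': array([-1.37799648e+00,  2.76581206e-01,  1.50611154e+00, -3.10489008e-05,
        1.36070307e+00, -1.21029655e-01]), 'dq': array([-1.77795595e-04,  1.80190623e-05,  7.82957142e-04,  5.84589947e-04,
        6.81033998e-04, -1.79910074e-03]), 'tau': array([-3.51232804e-03, -4.04595208e+01, -2.37230605e+01,  7.00183329e-02,
        3.46053299e-02, -1.14495024e-04]), 'ee_pos': array([ 0.17736919, -0.54639845,  0.22342119]), 'orientation': array([[ 9.51156394e-01,  3.08709204e-01, -3.75303157e-04],
       [ 3.08709375e-01, -9.51154777e-01,  1.76393414e-03],
       [ 1.87571314e-04, -1.79363684e-03, -9.99998374e-01]]), 'wrist_force': array([ 0.56483491,  0.09754822, -0.67599388]), 'moment': array([0.01680077, 0.01937938, 0.00880586]), 'gripper_force': 0.0, 'width': 1.0005277380802908}
scene {'fov_y': 57.59810677044824, 'cx': 326.93422824630693, 'cy': 200.1856706817605, 'rvec': array([ 0.76068836, -2.43164888,  1.2660386 ]), 'tvec': array([0.33796926, 0.37142599, 0.5670253 ])}
top {'fov_y': 47.76783038075987, 'cx': 318.8315781844343, 'cy': 202.9886362669841, 'rvec': array([ 2.14749   , -2.19776534,  0.12071479]), 'tvec': array([-0.16216571,  0.54159241,  1.47287488])}
wrist {'fov_y': 69.85426198411989, 'cx': 319.91871279641293, 'cy': 200.23789132937654, 'rvec': array([-2.3413422 ,  1.70336129,  0.25291415]), 'tvec': array([-0.57306163, -0.02968024,  0.39308843])}
```

View pics/scene0.png

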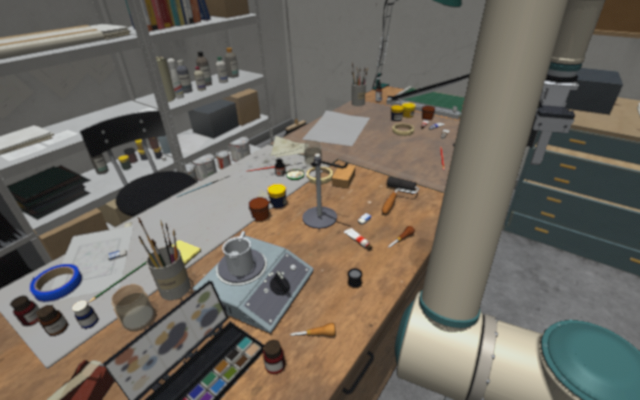

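View pics/top0.png

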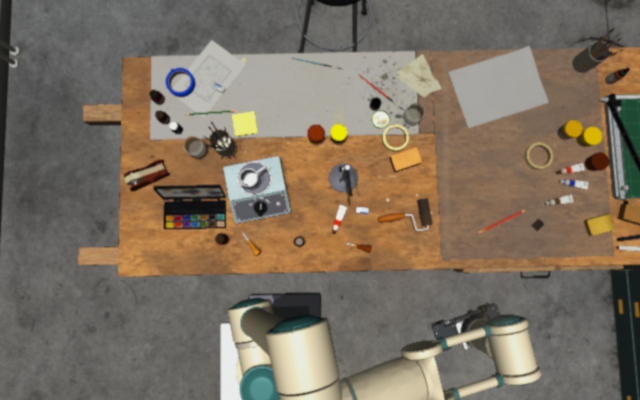

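The scene view shows the jug on the plate at (238,258), the knob at (280,285) and the stand at (320,215). In the top view the warmer is at (258,188), the jug at (253,176), the stand base at (343,178) and the hook tip near (347,170-200). I'll enlarge both for pixel detail.

```bash
python3 - <<'E'
from h import *
a=cv2.imread('pics/top0.png')[140:230,215:375]; b=cv2.imread('pics/scene0.png')[145:335,195:345]
A=cv2.resize(a,(800,450),interpolation=2)
for i in range(0,160,20): cv2.putText(A,str(215+i),(i*5,10),0,.35,(0,255,0));cv2.line(A,(i*5,0),(i*5,450),(0,255,0),1) if i%40==0 else 0
for i in range(0,90,20): cv2.putText(A,str(140+i),(0,i*5+10),0,.35,(0,255,255));cv2.line(A,(0,i*5),(800,i*5),(0,255,255),1)
cv2.imwrite('pics/ta.png',A)
B=cv2.resize(b,(474,600),interpolation=2);k=474/150
for i in range(0,150,20): cv2.putText(B,str(195+i),(int(i*k),10),0,.35,(0,255,0))
for i in range(0,190,20): cv2.putText(B,str(145+i),(0,int(i*k)+10),0,.35,(0,255,255))
cv2.imwrite('pics/sb.png',B)
ct=cam('top');
for n,u,v,z in [('jug',254,178,.125),('plate',254,178,.061),('knob',261,208,.06),('base',343,178,.014)]: print(n,onz(ct,u,v,z).round(4))
E
```

```text
jug [0.6108 0.0269 0.125 ]
plate [0.6212 0.0355 0.061 ]
knob [0.5224 0.0138 0.06  ]
base [ 0.6221 -0.2584  0.014 ]
```

View pics/ta.png

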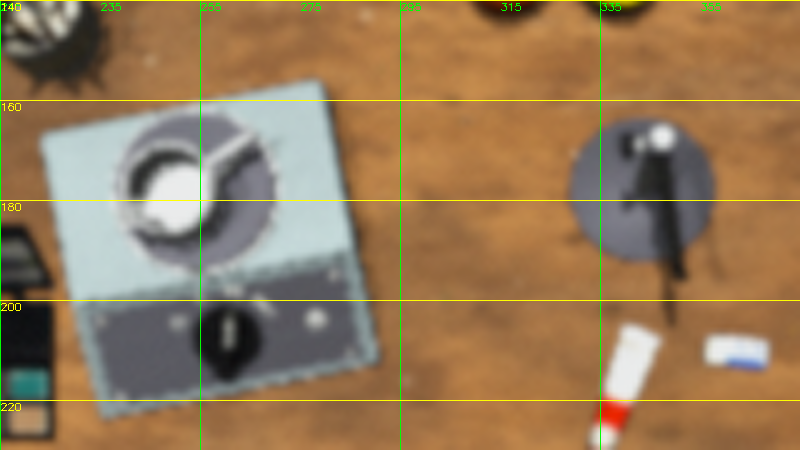

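View pics/sb.png

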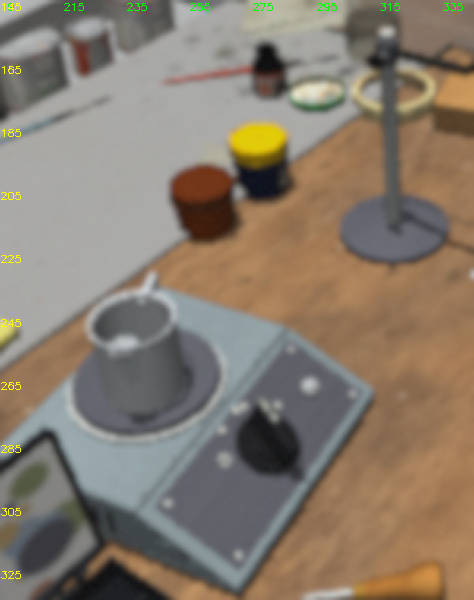

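The enlarged views show these features:

| Feature | View | Pixel position |
|---|---|---|
| Jug rim centre | top | (248,178) |
| Handle end | top | (266,166) |
| Knob | top | (260,207) |
| Hook, post end | top | (346,170) |
| Hook tip | top | (351,195) |

The warmer's yaw is about 11° and the stand's about 14°. The selector seems to be at two dots. Next I'll plan a pass with the wrist camera.

```bash
cat >> h.py <<'E'
from scipy.spatial.transform import Rotation as Ro
def plan(P,Rm,n=None):
    "straight move to TCP P, orientation Rm: per-row turn (deg) and shift (mm), tool frame"
    s=robot.read_state(); R0=np.array(s['orientation']);p0=np.array(s['ee_pos'])
    rv=Ro.from_matrix(R0.T@Rm).as_rotvec()
    D=np.linalg.norm(np.array(P)-p0)*1000
    n=n or int(np.ceil(max(D/55,np.degrees(np.linalg.norm(rv))/10.,1)))
    # constant body twist, so all rows are equal
    T=np.eye(4);T[:3,:3]=R0.T@Rm;T[:3,3]=R0.T@(np.array(P)-p0)
    from scipy.linalg import logm,expm
    X=expm(np.real(logm(T))/n)
    print(n,'rows of',[np.degrees(Ro.from_matrix(X[:3,:3]).as_rotvec()).round(2).tolist(),(X[:3,3]*1000).round(1).tolist()])
def down(yaw_y,z=(0,0,-1)):
    z=np.array(z,float);z/=np.linalg.norm(z);y=np.array([np.cos(np.radians(yaw_y)),np.sin(np.radians(yaw_y)),0]);y-=z*(y@z);y/=np.linalg.norm(y)
    return np.column_stack([np.cross(y,z),y,z])
E
python3 - <<'E'
from h import *
s=robot.read_state();R,t,f,cx,cy=cam('wrist');o=-R.T@t
print('cam in tool',s['orientation'].T@(o-s['ee_pos']),'axes',(s['orientation'].T@R.T).round(3))
for y in(-99,-40,0): plan([.40,-.22,.38],down(y)) 
E
```

```text
cam in tool [ 0.08424001 -0.00097283 -0.16046458] axes [[-0.001 -0.958 -0.288]
 [ 1.    -0.001 -0.   ]
 [ 0.    -0.288  0.958]]
8 rows of [[-0.01, 0.0, 3.37], [32.4, -37.9, -19.5]]
8 rows of [[-0.01, -0.0, -4.0], [45.8, -20.2, -19.5]]
8 rows of [[-0.01, -0.01, -9.0], [52.5, -5.7, -19.5]]
```

Request:
send_rows(deltas=[[[0,0,3.4],[32.4,-37.9,-19.5],94],[[0,0,3.4],[32.4,-37.9,-19.5],94],[[0,0,3.4],[32.4,-37.9,-19.5],94],[[0,0,3.4],[32.4,-37.9,-19.5],94],[[0,0,3.4],[32.4,-37.9,-19.5],94],[[0,0,3.4],[32.4,-37.9,-19.5],94],[[0,0,3.4],[32.4,-37.9,-19.5],94],[[0,0,3.4],[32.4,-37.9,-19.5],94],[[0,0,0],[46,-28,0],94],[[0,0,0],[0,0,0],94]])

```text
time: 1.4
ee_pos: [0.4533, -0.1991, 0.3795]
orientation: [[0.988, -0.155, -0.0], [-0.155, -0.988, 0.001], [-0.0, -0.001, -1.0]]
wrist_force: [0.3, -0.2, -0.4]
width: 1.002
gripper_force: 0.0
```

```bash
python3 - <<'E'
from h import *
import pickle
s=robot.read_state(); c=cam('wrist'); im=read_camera('wrist');cv2.imwrite('pics/wA.png',im); pickle.dump(c,open('wA.pkl','wb'))
print(s['ee_pos'],s['qpos'],s['time']); plan([.46,.0,.38],down(-99))
E
```

```text
[ 0.45326632 -0.19911044  0.37945232] [-5.55193782e-01  1.03708382e-01  1.35314241e+00  8.57730827e-04
  1.68551482e+00  1.17180300e+00] 1.4
4 rows of [[-0.0, 0.03, -0.01], [-5.8, -49.7, -0.1]]
```

View pics/wA.png

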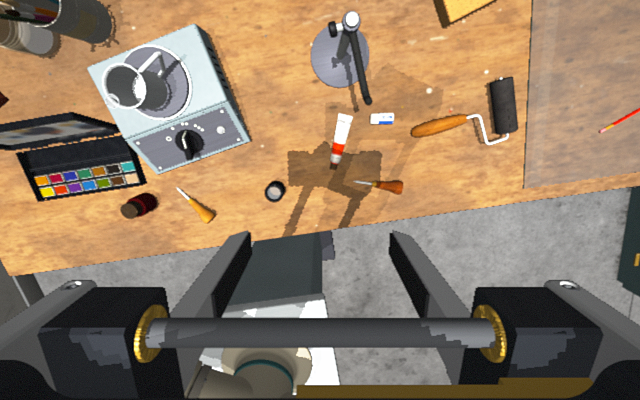

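Wrist view A shows the jug rim at (123,87), with its handle towards (165,58). The knob is at (187,142). The hook runs from (349,25) to its tip at (367,101). Next is a second place for the baseline.

Request:
send_rows(deltas=[[[0,0,0],[-5.8,-50,0],94],[[0,0,0],[-5.8,-50,0],94],[[0,0,0],[-5.8,-50,0],94],[[0,0,0],[-5.8,-50,0],94],[[0,0,0],[0,0,0],94]])

```text
time: 2.08
ee_pos: [0.4588, 0.002, 0.3803]
orientation: [[0.988, -0.157, -0.001], [-0.157, -0.988, 0.0], [-0.001, -0.0, -1.0]]
wrist_force: [0.3, -0.4, -0.1]
width: 0.997
gripper_force: 0.0
```

```bash
python3 - <<'E'
from h import *
import pickle
s=robot.read_state(); c=cam('wrist'); im=read_camera('wrist');cv2.imwrite('pics/wB.png',im); pickle.dump(c,open('wB.pkl','wb'))
print(s['ee_pos'])
a=cv2.imread('pics/wA.png')
def crop(im,x0,y0,w,h,k):
    B=cv2.resize(im[y0:y0+h,x0:x0+w],None,fx=k,fy=k,interpolation=2)
    for i in range(0,w,20): cv2.putText(B,str(x0+i),(i*k,9),0,.3,(0,0,255));cv2.line(B,(i*k,0),(i*k,h*k),(0,255,0),1)
    for j in range(0,h,20): cv2.putText(B,str(y0+j),(0,j*k+9),0,.3,(0,0,255));cv2.line(B,(0,j*k),(w*k,j*k),(0,255,255),1)
    return B
cA=pickle.load(open('wA.pkl','rb'))
# A: warmer crop and hook crop; B: same
rowA=np.hstack([crop(a,80,20,140,150,2),crop(a,300,0,100,150,2)]);
import sys
P=[proj(c,q).round() for q in ([.6,.03,.1],[.52,.014,.06],[.55,-.26,.185])];print(P)
x,y=map(int,P[0]);X,Y=map(int,P[2])
b1=crop(im,max(0,min(x-60,460)),20,180,150,2);b2=crop(im,min(540,max(0,X-50)),0,100,150,2)
cv2.imwrite('pics/cmp.png',np.vstack([np.hstack([rowA,np.zeros((300,b1.shape[1]+b2.shape[1]-rowA.shape[1],3),np.uint8)]),np.hstack([b1,b2])]))
E
```

```text
[0.45876226 0.00204526 0.38031898]
[array([285.,  76.]), array([307., 130.]), array([535.,  70.])]
```

View pics/cmp.png

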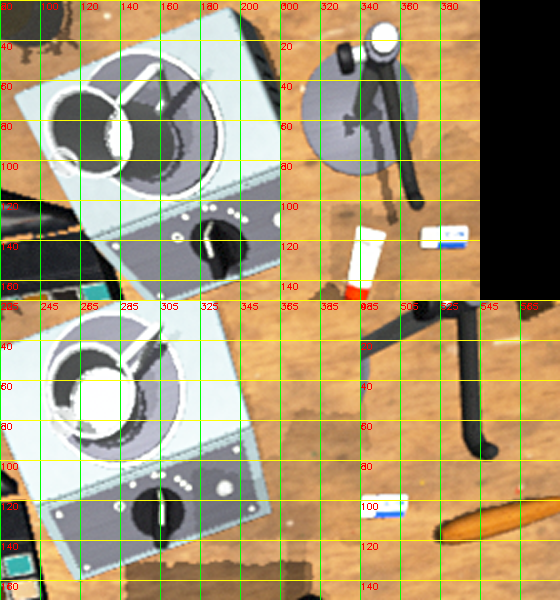

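The composite shows the main features in both views:

| Feature | View A | View B |
|---|---|---|
| Jug rim centre | (125,85) | (271,66) |
| Handle end | (158,51) | (306,32) |
| Knob centre | (189,142) | (303,126) |
| Hook tip | (367,101) | (547,75) |

The pointer is at the double dot. I'll refine these points and triangulate.

```bash
cat > m.py <<'E'
from h import *
import pickle
cs=[pickle.load(open(f'w{k}.pkl','rb')) for k in'AB']; ims=[cv2.imread(f'pics/w{k}.png') for k in'AB']; gs=[cv2.cvtColor(i,6) for i in ims]
def blob(g,u,v,r=4):
    u,v=int(round(u)),int(round(v));w=g[v-r:v+r+1,u-r:u+r+1].astype(float);w=np.clip(w-np.median(w)-25,0,None)
    Y,X=np.mgrid[v-r:v+r+1,u-r:u+r+1];return (w*X).sum()/w.sum(),(w*Y).sum()/w.sum()
T=lambda a,b:tri([ray(cs[0],*a),ray(cs[1],*b)])
def show(n,a,b):
    X,e=T(a,b);print(n,np.round(a,1),np.round(b,1),X.round(4),'gap',round(sum(e)*1000,1));return X
if __name__=='__main__':
    A,B={'off':(169,139),'one':(174.5,130)},{'off':(285,123.5),'one':(291,112.5)}
    X=T((169,139),(285,123.5))[0];
    # screws: B seeds, A found by projecting at approx heights
    for n,sB,z in [('UL',(254,127.5),.055),('UR',(343,94.5),.055),('LR',(351,124),.022),('LL',(268.5,154),.022),('off',(285,123.5),.04),('one',(291,112.5),.05)]:
        b=blob(gs[1],*sB); a=proj(cs[0],onz(cs[1],*b,z)); a=blob(gs[0],*a); show(n,a,b)
    show('knob',(189,142),(303.5,126)); show('rim',(125,85.5),(270.8,66)); show('handle end',(158.5,51),(306.5,32.5)); show('tip',(367.5,101),(547,75))
    # rod: dark mask, line per view, intersect planes
    N=[];O=[]
    for g,c,(x0,x1,y0,y1) in zip(gs,cs,[(348,374,45,93),(530,548,12,68)]):
        pts=[]
        for y in range(y0,y1):
            xs=np.where(g[y,x0:x1]<60)[0]
            if len(xs)>2: pts.append((x0+xs.mean(),y,len(xs)))
        p=np.array(pts);k=np.polyfit(p[:,1],p[:,0],1);r=p[:,0]-np.polyval(k,p[:,1]);print('rod fit',k.round(3),'rms',r.std().round(2),'w',np.median(p[:,2]))
        o,d1=ray(c,np.polyval(k,y0),y0);_,d2=ray(c,np.polyval(k,y1),y1);n=np.cross(d1,d2);N.append(n/np.linalg.norm(n));O.append(N[-1]@o)
    d=np.cross(*N);d/=np.linalg.norm(d);d*=np.sign(d[0])
    for x in(.5,.55,.6): print('rod at x',np.linalg.solve([N[0],N[1],[1,0,0]],[O[0],O[1],x]).round(4))
    print('dir',d.round(3),'yaw',np.degrees(np.arctan2(d[1],d[0])).round(1))
E
python3 m.py
```

```text
UL [137.5 142.5] [252.8 128. ] [0.5378 0.1055 0.041 ] gap 1.9
UR [219.8 109.8] [342.8  93.3] [ 0.5674 -0.0515  0.0524] gap 1.0
LR [239.  140.4] [351.5 124.4] [ 0.5148 -0.0622  0.0223] gap 1.1
LL [159.1 168.2] [267.4 155.4] [0.4868 0.095  0.0208] gap 2.8
off [168.3 138.4] [284.3 122.6] [0.5372 0.0513 0.0405] gap 0.1
one [171.  126.3] [290.2 110.3] [0.5552 0.037  0.0478] gap 0.6
knob [189 142] [303.5 126. ] [0.526  0.0206 0.0351] gap 0.7
rim [125.   85.5] [270.8  66. ] [0.6134 0.0449 0.122 ] gap 1.7
handle end [158.5  51. ] [306.5  32.5] [ 0.6485 -0.0091  0.1124] gap 3.8
tip [367.5 101. ] [547  75] [ 0.5421 -0.267   0.1945] gap 1.0
rod fit [2.0700e-01 3.4527e+02] rms 0.35 w 4.0
rod fit [4.30000e-02 5.37294e+02] rms 0.35 w 8.0
rod at x [ 0.5    -0.2713  0.185 ]
rod at x [ 0.55   -0.2662  0.1848]
rod at x [ 0.6    -0.2611  0.1846]
dir [ 0.995  0.102 -0.004] yaw 5.8
```

```bash
python3 - <<'E'
from m import *
for y in(30,45,55,65,75,85,95): print(y,gs[0][y,346:376].tolist())
for y in(15,30,45,60,70): print(y,gs[1][y,526:552].tolist())
ct=cam('top')
for u,v,z in[(346,173,.185),(351.4,195,.19),(343,178,.014),(346.8,167.2,.203)]: print('top',onz(ct,u,v,z).round(4))
sc=cam('scene')
print([proj(sc,p).round(1) for p in([.55,-.266,.185],[.62,-.2591,.014],[.625,-.259,.203])],[proj(ct,p).round(1) for p in([.55,-.266,.185],[.625,-.259,.203])])
E
```

```text
30 [43, 79, 127, 147, 145, 118, 125, 139, 112, 61, 42, 95, 138, 165, 176, 181, 182, 181, 185, 184, 179, 177, 171, 173, 175, 174, 174, 172, 172, 173]
45 [71, 68, 88, 120, 108, 60, 46, 53, 62, 65, 61, 55, 53, 105, 126, 128, 126, 127, 124, 126, 138, 150, 177, 187, 185, 183, 190, 190, 189, 185]
55 [77, 86, 87, 91, 97, 134, 128, 74, 42, 55, 61, 65, 63, 52, 52, 112, 135, 124, 122, 124, 127, 133, 139, 170, 188, 188, 188, 190, 187, 187]
65 [90, 91, 93, 125, 154, 157, 152, 155, 141, 92, 45, 52, 60, 67, 63, 55, 53, 110, 133, 124, 119, 139, 155, 173, 181, 181, 183, 183, 181, 176]
75 [123, 88, 89, 90, 87, 87, 131, 153, 149, 149, 151, 104, 46, 52, 62, 64, 63, 56, 53, 111, 151, 157, 155, 157, 158, 175, 188, 188, 183, 168]
85 [146, 140, 111, 77, 83, 99, 104, 108, 150, 175, 176, 175, 181, 129, 52, 46, 57, 64, 64, 56, 47, 97, 145, 158, 154, 149, 142, 141, 145, 148]
95 [189, 191, 194, 193, 154, 110, 113, 112, 109, 115, 165, 190, 188, 189, 192, 155, 81, 38, 45, 46, 49, 38, 42, 75, 144, 171, 170, 167, 166, 168]
15 [157, 158, 159, 163, 164, 167, 172, 122, 29, 24, 39, 43, 49, 54, 59, 59, 56, 88, 145, 165, 156, 154, 155, 157, 161, 163]
30 [171, 175, 176, 180, 182, 180, 181, 160, 96, 23, 29, 37, 50, 52, 59, 58, 54, 55, 113, 160, 179, 178, 179, 179, 175, 169]
45 [180, 178, 178, 180, 183, 183, 187, 188, 148, 73, 24, 30, 40, 49, 52, 57, 56, 52, 76, 160, 188, 183, 180, 179, 180, 181]
60 [163, 164, 161, 162, 161, 165, 165, 169, 170, 122, 40, 24, 33, 47, 50, 59, 63, 60, 60, 116, 175, 184, 183, 179, 176, 173]
70 [170, 172, 174, 177, 177, 177, 176, 177, 181, 181, 133, 45, 17, 28, 39, 41, 46, 50, 52, 51, 47, 55, 127, 159, 164, 166]
top [ 0.6101 -0.2567  0.185 ]
top [ 0.5427 -0.2704  0.19  ]
top [ 0.6221 -0.2584  0.014 ]
top [ 0.6244 -0.2582  0.203 ]
[array([342.7, 167.7]), array([320.2, 214.6]), array([316.6, 154.6])] [array([349.7, 192.8]), array([347., 167.])]
```

Everything checks out against the text. The rod is at z = 0.185 and the tip-to-post distance is 83 mm. The panel centre is at z ≈ 0.034, and the marks lie where they should. I'll plan the knob approach.

```bash
cat >> h.py <<'E'
yw=np.radians(10.4);c_,s_=np.cos(yw),np.sin(yw);t_=np.radians(27)
C=np.array([.528,.0217,.0345]);U=np.array([np.cos(t_)*c_,np.cos(t_)*s_,np.sin(t_)]);L=np.array([-s_,c_,0]);N=np.cross(U,L)
def knobR(sel):
    a=1.047-sel; b=np.cos(a)*U+np.sin(a)*L; y=-np.cross(N,b); return np.column_stack([np.cross(y,-N),y,-N])
E
python3 - <<'E'
from m import *
from h import C
N_=[];O=[]
for g,c,(x0,x1,y0,y1) in zip(gs,cs,[(350,374,50,93),(530,549,12,66)]):
    p=[]
    for y in range(y0,y1):
        lo=350+int((y-45)*.2) if x0==350 else x0
        xs=np.where(g[y,lo:x1]<78)[0]; p.append((lo+xs.mean(),y,len(xs)))
    p=np.array(p);k=np.polyfit(p[:,1],p[:,0],1);print(k,np.median(p[:,2]),(p[:,0]-np.polyval(k,p[:,1])).std())
    o,d1=ray(c,np.polyval(k,y0),y0);_,d2=ray(c,np.polyval(k,y1),y1);n=np.cross(d1,d2);n/=np.linalg.norm(n);N_.append(n);O.append(n@o)
for x in(.55,.584,.624): print(np.linalg.solve([*N_,[1,0,0]],[*O,x]).round(4))
import h
plan(h.C+.13*h.N,h.knobR(1.40))
E
```

```text
[2.07263667e-01 3.45377303e+02] 7.0 0.2240496526634288
[4.08805031e-02 5.37602027e+02] 9.0 0.19983946762815613
[ 0.55   -0.2663  0.1848]
[ 0.584  -0.2628  0.1849]
[ 0.624  -0.2587  0.1849]
5 rows of [[1.85, 5.08, 0.14], [-6.4, 0.5, 46.1]]
```

Request:
send_rows(deltas=[[[1.85,5.1,0.1],[-6.4,0.5,46.1],40],[[1.85,5.1,0.1],[-6.4,0.5,46.1],40],[[1.85,5.1,0.1],[-6.4,0.5,46.1],40],[[1.85,5.1,0.1],[-6.4,0.5,46.1],40],[[1.85,5.1,0.1],[-6.4,0.5,46.1],40],[[0,0,0],[0,0,0],40],[[0,0,0],[0,0,0],40]])

```text
time: 3.0
ee_pos: [0.4735, 0.0093, 0.1525]
orientation: [[0.882, -0.133, 0.451], [-0.189, -0.979, 0.08], [0.431, -0.156, -0.889]]
wrist_force: [0.6, -0.8, 1.3]
width: 0.424
gripper_force: 0.0
```

```bash
python3 - <<'E'
from h import *
s=robot.read_state();c=cam('wrist');im=read_camera('wrist');cv2.imwrite('pics/k1.png',im)
print(s['width'],s['qpos'].round(2),proj(c,C+.018*N),proj(c,C+.028*N)); plan(C+.028*N,knobR(1.4))
x,y=proj(c,C+.018*N).astype(int);B=im[max(0,y-90):y+90,max(0,x-130):x+130];print(max(0,x-130),max(0,y-90));cv2.imwrite('pics/k1c.png',cv2.resize(B,None,fx=3,fy=3))
E
```

```text
0.423809192033572 [-0.3  -0.03  2.19  0.39  0.59  1.17] [319.66694496 206.52072581] [319.67112024 209.66069055]
2 rows of [[0.01, -0.22, 0.06], [-3.1, -0.3, 51.4]]
189 116
```

View pics/k1c.png

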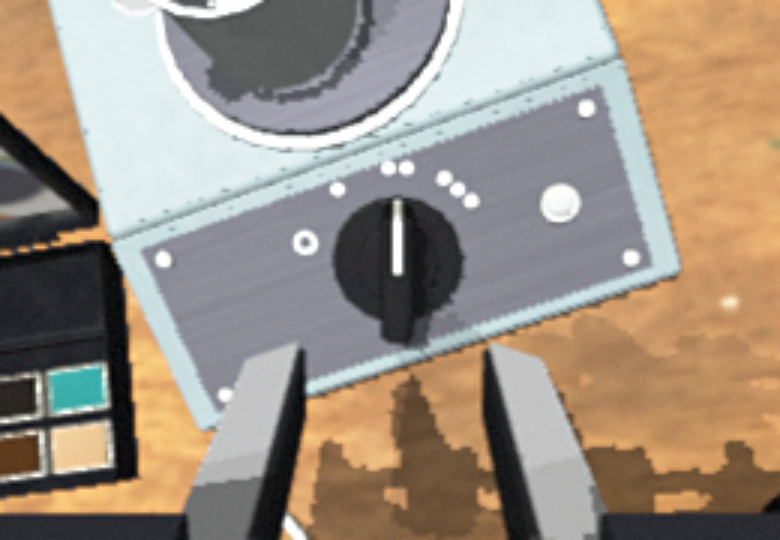

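The close view has the knob at crop (398,258), which is image (322,202). It points at the double dot and is lined up with the fingers. I predicted (320,206), so I'll add about +1 mm in y and +2 mm in x.

Request:
send_rows(deltas=[[[0,0,0],[-1,1,51],36],[[0,0,0],[0,0,51],36],[[0,0,0],[0,0,0],36],[[0,0,0],[0,0,0],8],[[0,0,0],[0,0,0],8],[[0,0,0],[0,0,0],8],[[0,0,0],[0,0,0],8],[[0,0,0],[0,0,0],8]], grip_force=20)

```text
time: 4.05
ee_pos: [0.5167, 0.0171, 0.0603]
orientation: [[0.882, -0.132, 0.452], [-0.187, -0.979, 0.079], [0.432, -0.154, -0.888]]
wrist_force: [-2.8, -6.4, 1.9]
width: 0.115
gripper_force: 20.0
```

Request:
send_rows(deltas=[[[0,0,-8],[0,0,0],8],[[0,0,-8],[0,0,0],8],[[0,0,-8],[0,0,0],8],[[0,0,-8],[0,0,0],8],[[0,0,-8],[0,0,0],8],[[0,0,0],[0,0,0],8],[[0,0,0],[0,0,0],8]])

```text
time: 4.92
ee_pos: [0.5165, 0.0183, 0.0602]
orientation: [[0.762, 0.465, 0.451], [0.483, -0.872, 0.081], [0.431, 0.156, -0.889]]
wrist_force: [-4.1, -1.8, 7.2]
width: 0.118
gripper_force: 20.0
```

```bash
python3 - <<'E'
from h import *
s=robot.read_state();y=s['orientation'][:,1];b=np.cross(y,N);b*=np.sign(b@U);print('sel',1.047-np.arctan2(b@L,b@U),s['wrist_force'],s['moment'],s['ee_pos'])
E
```

```text
sel 0.7024688936845053 [-4.10967631 -1.82377322  7.17207381] [-0.34199218  0.23400277 -0.13500502] [0.51651653 0.01825805 0.06021917]
```

Request:
send_rows(deltas=[[[0,0,0],[0,0,0],36],[[0,0,0],[0,0,0],36],[[0,0,0],[0,0,-45],36],[[0,0,0],[0,0,-55],36],[[0,0,0],[0,0,-55],94],[[0,0,0],[0,0,-40],94],[[0,0,0],[0,0,0],94]])

```text
time: 5.8
ee_pos: [0.4292, 0.002, 0.2354]
orientation: [[0.76, 0.465, 0.454], [0.485, -0.871, 0.08], [0.433, 0.159, -0.887]]
wrist_force: [0.6, -0.4, 0.6]
width: 0.666
gripper_force: 0.0
```

```bash
python3 - <<'E'
from h import *
import pickle
s=robot.read_state();c=cam('wrist');im=read_camera('wrist');cv2.imwrite('pics/k2.png',im);pickle.dump(c,open('k2.pkl','wb'))
print(s['ee_pos'],s['width'],[proj(c,p).round() for p in(C+.03*N,[.6134,.0449,.122],[.6485,-.0091,.1124])])
Rj=down(33);plan([.61,.04,.30],Rj)
cv2.imwrite('pics/k2c.png',cv2.resize(im[0:300,140:540],(800,600)))
E
```

```text
[0.42923362 0.00199479 0.23542176] 0.66647865913693 [array([318., 185.]), array([347.,  89.]), array([397.,  93.])]
10 rows of [[2.79, -1.22, -9.08], [11.0, 19.1, -1.5]]
```

View pics/k2c.png

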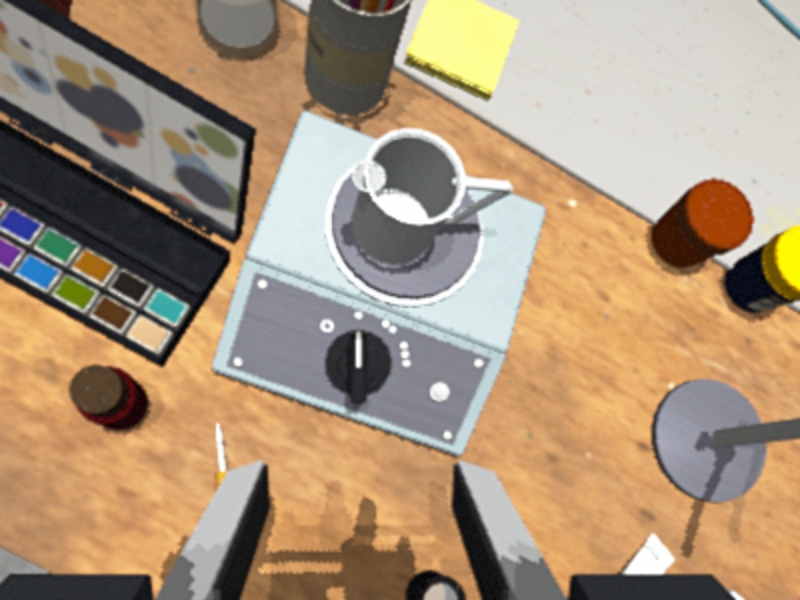

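The selector now points at the single dot. The jug rim at image (347,89) and the handle end at (396,93) match my 3D points. Before grasping I'll check clearance to the brush pot and refine the axis.

```bash
python3 - <<'E'
from h import *
import pickle
k=pickle.load(open('k2.pkl','rb'));ct=cam('top')
print('rim',onz(k,347.5,89,.125),'hend',onz(k,396,93,.112),'lip',onz(k,325,88,.125))
for z in(.1,.2):print(z,onz(ct,236,150,z),onz(ct,230,158,z),onz(ct,222,142,z))
print('cup in k2: rim',onz(k,140+175,5,.1),onz(k,140+205,3,.1),onz(k,140+170,50,.0))
sc=cam('scene')
for p in ([.70,.1,.2],[.72,.13,.2],[.75,.13,.2]):print(proj(sc,p))
plan([.613,.044,.24],down(33))
im=cv2.imread('pics/scene0.png');print
E
```

```text
rim [0.61143083 0.04442517 0.125     ] hend [ 0.64876726 -0.00801333  0.112     ] lip [0.59827244 0.06655547 0.125     ]
0.1 [0.70671884 0.08693913 0.1       ] [0.68114396 0.10618844 0.1       ] [0.73378524 0.13160049 0.1       ]
0.2 [0.68403577 0.06956116 0.2       ] [0.66025973 0.08745654 0.2       ] [0.70919843 0.11108121 0.2       ]
cup in k2: rim [0.70681374 0.13341683 0.1       ] [0.73296334 0.10312715 0.1       ] [0.72031667 0.13357069 0.        ]
[178.9327234  216.42581362]
[159.65113624 220.65601949]
[150.742606  215.4996755]
10 rows of [[2.79, -1.22, -9.08], [10.3, 18.0, 4.5]]
```

```bash
python3 - <<'E'
from h import *
def crop(im,x0,y0,w,h,k):
    B=cv2.resize(im[y0:y0+h,x0:x0+w],None,fx=k,fy=k,interpolation=2)
    for i in range(0,w,10): cv2.putText(B,str(x0+i),(i*k,9),0,.35,(0,0,255));cv2.line(B,(i*k,0),(i*k,5),(0,0,255),1)
    for j in range(0,h,10): cv2.putText(B,str(y0+j),(0,j*k+9),0,.35,(0,0,255))
    return B
a=crop(cv2.imread('pics/top0.png'),195,115,50,55,8);b=crop(cv2.imread('pics/scene0.png'),135,200,50,100,6)
H=600;a=cv2.copyMakeBorder(a,0,H-a.shape[0],0,0,0);cv2.imwrite('pics/br.png',np.hstack([a,b]))
E
```

```text
(no output)
```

View pics/br.png

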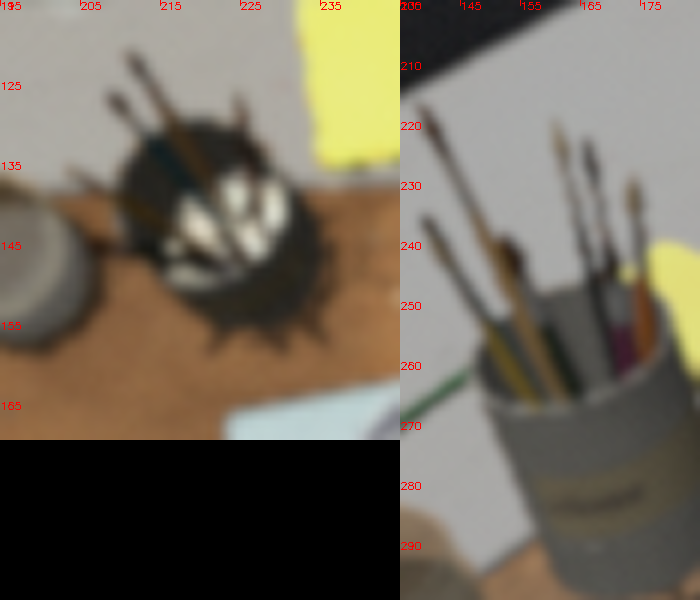

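The brush tips lean up and left in the top view, at (211,121), (208,127), (204,136) and (224,127), which is away from the jug. I'll triangulate them as a check.

```bash
python3 - <<'E'
from h import *
ct,cs=cam('top'),cam('scene')
for a in [(211,121),(208,127),(204,136),(224,127)]:
    for b in [(139,218),(139,236),(161.5,222),(166,225),(174,231)]:
        X,e=tri([ray(ct,*a),ray(cs,*b)])
        if sum(e)<.012: print(a,b,X.round(3),round(sum(e)*1e3,1))
plan([.6125,.0445,.24],down(33),10)
E
```

```text
(211, 121) (139, 218) [0.775 0.144 0.192] 3.0
(211, 121) (139, 236) [0.788 0.154 0.145] 5.8
(208, 127) (139, 218) [0.754 0.151 0.205] 0.3
(208, 127) (139, 236) [0.766 0.161 0.161] 3.0
(204, 136) (139, 218) [0.724 0.161 0.224] 4.7
(204, 136) (139, 236) [0.734 0.17  0.182] 2.3
(224, 127) (161.5, 222) [0.763 0.11  0.165] 4.4
10 rows of [[2.79, -1.22, -9.08], [10.4, 17.9, 4.5]]
```

Request:
send_rows(deltas=[[[2.8,-1.2,-9.1],[10.4,17.9,4.5],94],[[2.8,-1.2,-9.1],[10.4,17.9,4.5],94],[[2.8,-1.2,-9.1],[10.4,17.9,4.5],94],[[2.8,-1.2,-9.1],[10.4,17.9,4.5],94],[[2.8,-1.2,-9.1],[10.4,17.9,4.5],94],[[2.8,-1.2,-9.1],[10.4,17.9,4.5],94],[[2.8,-1.2,-9.1],[10.4,17.9,4.5],94],[[2.8,-1.2,-9.1],[10.4,17.9,4.5],94],[[2.8,-1.2,-9.1],[10.4,17.9,4.5],94],[[2.8,-1.2,-9.1],[10.4,17.9,4.5],94]])

```text
time: 7.1
ee_pos: [0.6127, 0.0465, 0.2348]
orientation: [[-0.553, 0.833, -0.009], [0.833, 0.553, 0.003], [0.007, -0.006, -1.0]]
wrist_force: [-0.0, 0.7, 0.3]
width: 1.0
gripper_force: 0.0
```

Request:
send_rows(deltas=[[[0,0,0],[0,0,0],94]])

```text
time: 7.22
ee_pos: [0.6127, 0.0478, 0.2344]
orientation: [[-0.55, 0.835, -0.009], [0.835, 0.55, 0.004], [0.009, -0.005, -1.0]]
wrist_force: [-0.9, -0.1, -0.1]
width: 0.999
gripper_force: 0.0
```

```bash
python3 - <<'E'
from h import *
s=robot.read_state();print(s['ee_pos'],s['qpos'].round(2))
plan([.6125,.0445,.107],down(33))
E
```

```text
[0.61268992 0.04783974 0.23439275] [-0.04  0.34  1.39  0.    1.42 -0.62]
3 rows of [[-0.1, -0.17, 0.13], [-1.1, -0.5, 42.5]]
```

Request:
send_rows(deltas=[[[-0.1,-0.2,0.1],[-1.1,-0.5,42.5],94],[[-0.1,-0.2,0.1],[-1.1,-0.5,42.5],94],[[-0.1,-0.2,0.1],[-1.1,-0.5,42.5],94],[[0,0,0],[0,0,0],94],[[0,0,0],[0,0,0],50],[[0,0,0],[0,0,0],50],[[0,0,0],[0,0,0],50],[[0,0,0],[0,0,0],50],[[0,0,0],[0,0,0],50]], grip_force=20)

```text
time: 8.35
ee_pos: [0.6141, 0.0425, 0.1121]
orientation: [[-0.544, 0.839, 0.01], [0.839, 0.544, -0.002], [-0.007, 0.007, -1.0]]
wrist_force: [1.2, 1.3, 2.5]
width: 0.61
gripper_force: 20.0
```

Request:
send_rows(deltas=[[[0,0,0],[0,0,0],50],[[0,0,0],[0,0,0],50],[[0,0,0],[0,0,-40],50],[[0,0,0],[0,0,-50],50],[[0,0,0],[0,0,-50],50],[[0,0,0],[0,0,-50],50],[[0,0,0],[0,0,0],50]])

```text
time: 9.22
ee_pos: [0.6125, 0.0422, 0.3044]
orientation: [[-0.544, 0.839, 0.012], [0.839, 0.544, -0.003], [-0.009, 0.008, -1.0]]
wrist_force: [0.1, -0.5, -2.0]
width: 0.605
gripper_force: 20.0
```

```bash
python3 - <<'E'
from h import *
import pickle
s=robot.read_state();c=cam('wrist');im=read_camera('wrist');cv2.imwrite('pics/g.png',im);pickle.dump(c,open('g.pkl','wb'))
print(s['ee_pos'],s['orientation'].round(3),s['width'],s['wrist_force'])
# expected pixels: rim centre, handle end in tool frame (TCP at jug z 45)
R=s['orientation'];p=s['ee_pos'];J=np.column_stack([-R[:,0],R[:,1],-R[:,2]])
jw=lambda x,y,z:p+J@(np.array([x,y,z-46])/1000)
print('rim',proj(c,jw(0,0,64)),'hend',proj(c,jw(66,0,52)),'lip',proj(c,jw(-32,0,64)))
g=im[:, :];hsv=cv2.cvtColor(im,40)
cv2.imwrite('pics/gc.png',cv2.resize(im[100:400,120:520],(800,600)))
E
```

```text
[0.61249419 0.04223776 0.30444987] [[-0.544  0.839  0.012]
 [ 0.839  0.544 -0.003]
 [-0.009  0.008 -1.   ]] 0.60549983003051 [ 0.0761326  -0.50556708 -1.95804023]
rim [319.84845346 272.63262549] hend [319.99368588 350.55351221] lip [319.77038285 219.16417411]
```

View pics/gc.png

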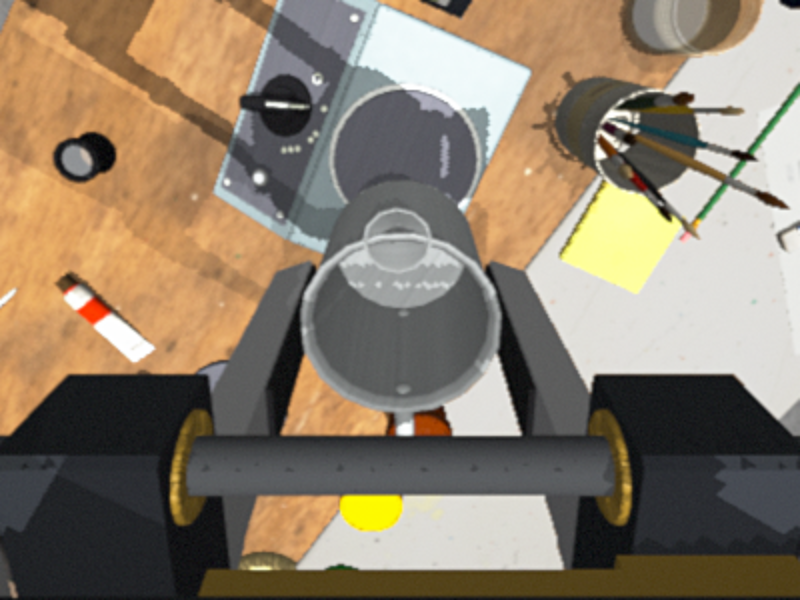

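The jug is held straight between the fingers. The rim is at crop x 302-500, y 235-412, and the handle at (404,425) lies along tool -x. From the rim edges I'll work out how the jug sits in the hand, then plan the transfer.

```bash
python3 - <<'E'
from h import *
import pickle
from scipy.optimize import least_squares
c=pickle.load(open('g.pkl','rb'))
R=np.array([[-0.544,.839,.012],[.839,.544,-.003],[-.009,.008,-1]]);p=np.array([.61249,.04224,.30445])
J=np.column_stack([-R[:,0],R[:,1],-R[:,2]])
th=np.linspace(0,2*np.pi,200)
def res(q):
    # q: jug axis offset x,y and rim height rel. TCP, mm
    P=np.array([proj(c,p+J@(np.array([q[0]+29.5*np.cos(t),q[1]+29.5*np.sin(t),q[2]])/1000)) for t in th])
    return [P[:,0].min()-271,P[:,0].max()-370,P[:,1].min()-217.5,P[:,1].max()-306]
r=least_squares(res,[0,0,18]);print('jug axis in hand (jug axes) dx,dy, rim above TCP',r.x.round(1),r.fun.round(1))
E
```

```text
jug axis in hand (jug axes) dx,dy, rim above TCP [0.3 0.4 7.6] [ 0. -0. -0.  0.]
```

```bash
cat >> h.py <<'E'
d_=np.array([.9948,.1019,0]);MID=np.array([.584,-.2628,.185]);TJ=np.array([2.6,0,51.])
def hang(s,xr,zr,tilt,dz=0):
    "TCP pose with rod (s mm from mid along rod, dz mm up) at jug point (xr,zr), jug tipped by tilt deg"
    jx=np.array([d_[1],-d_[0],0]);J0=np.column_stack([jx,d_,[0,0,1]])
    J=Ro.from_rotvec(-np.radians(tilt)*d_).as_matrix()@J0
    Q=MID+d_*s/1000+np.array([0,0,dz/1000])
    return Q+J@(TJ-np.array([xr,0,zr]))/1000, np.column_stack([-J[:,0],J[:,1],-J[:,2]])
def now():
    "where the rod lies in the jug (x,z), s, tilt from the measured pose"
    s=robot.read_state();R=s['orientation'];J=np.column_stack([-R[:,0],R[:,1],-R[:,2]])
    sl=(s['ee_pos']-MID); 
    k=J[:,1]; o=s['ee_pos']-J@TJ/1000; v=J.T@(MID-o)*1000; vd=J.T@d_; r=v-vd*v[1]/vd[1]
    print('t',round(s['time'],2),'rod in jug x,z',r[[0,2]].round(1),'s',round(-v[1]/vd[1],1),'tilt',np.degrees(np.arcsin(J[2,0])).round(1),'pitch',np.degrees(np.arcsin(J[2,1])).round(1),'yawerr',np.degrees(np.arcsin(J[:2,0]@d_[:2])).round(1),'F',s['wrist_force'].round(1),'w',round(s['width']*94,1),'q',s['qpos'].round(2))
E
python3 - <<'E'
from h import *
p,R=hang(-73,41,30,0);print(p); plan([p[0],p[1],.30],R,8)
E
```

```text
[ 0.50746664 -0.23203838  0.206     ]
8 rows of [[0.04, 0.04, 3.39], [-27.6, -24.7, 0.2]]
```

Request:
send_rows(deltas=[[[0,0,3.4],[-27.6,-24.7,0],50],[[0,0,3.4],[-27.6,-24.7,0],50],[[0,0,3.4],[-27.6,-24.7,0],50],[[0,0,3.4],[-27.6,-24.7,0],50],[[0,0,3.4],[-27.6,-24.7,0],50],[[0,0,3.4],[-27.6,-24.7,0],50],[[0,0,3.4],[-27.6,-24.7,0],50],[[0,0,3.4],[-27.6,-24.7,0],50],[[0,0,0],[0,0,0],50],[[0,0,0],[0,0,0],50]])

```text
time: 10.52
ee_pos: [0.5067, -0.231, 0.2989]
orientation: [[-0.1, 0.995, 0.003], [0.995, 0.1, 0.001], [0.0, 0.003, -1.0]]
wrist_force: [-0.0, -0.6, -1.5]
width: 0.608
gripper_force: 20.0
```

```bash
python3 - <<'E'
from h import *
now();p,R=hang(-73,41,30,0);plan(p,R,3)
E
```

```text
t 10.53 rod in jug x,z [ 42.1 -62.9] s -73.4 tilt -0.0 pitch 0.2 yawerr -0.1 F [-0.  -0.6 -1.5] w 57.2 q [-0.55  0.21  1.41  0.    1.52 -0.65]
3 rows of [[0.06, -0.01, -0.03], [-0.4, 0.2, 31.0]]
```

Request:
send_rows(deltas=[[[0,0,0],[-0.4,0,31],50],[[0,0,0],[-0.4,0,31],50],[[0,0,0],[-0.4,0,31],50],[[0,0,0],[0,0,0],50],[[0,0,0],[0,0,0],50]])

```text
time: 11.15
ee_pos: [0.509, -0.2329, 0.2087]
orientation: [[-0.101, 0.995, 0.008], [0.995, 0.102, -0.003], [-0.003, 0.007, -1.0]]
wrist_force: [0.2, 0.1, -2.2]
width: 0.604
gripper_force: 20.0
```

```bash
python3 - <<'E'
from h import *
now()
im=read_camera('scene');cv2.imwrite('pics/s1.png',im);im2=read_camera('top');cv2.imwrite('pics/t1.png',im2)
p,R=hang(-40,41,30,0);plan(p,R,6)
E
```

```text
t 11.15 rod in jug x,z [39.9 27.2] s -71.4 tilt 0.2 pitch 0.4 yawerr -0.0 F [ 0.2  0.1 -2.2] w 56.8 q [-0.55  0.26  1.57  0.    1.31 -0.66]
6 rows of [[0.08, 0.04, -0.01], [0.3, 5.2, 0.6]]
```

Request:
send_rows(deltas=[[[0,0,0],[-0.5,5,2],50],[[0,0,0],[-0.5,7,0.5],50],[[0,0,0],[0,7,0],50],[[0,0,0],[0,7,0],50],[[0,0,0],[0,0,0],50]])

```text
time: 11.88
ee_pos: [0.5348, -0.2316, 0.2055]
orientation: [[-0.101, 0.995, 0.007], [0.995, 0.101, -0.002], [-0.003, 0.006, -1.0]]
wrist_force: [-0.3, 0.1, -1.4]
width: 0.603
gripper_force: 20.0
```

```bash
python3 -c "
from h import *
now()"
```

```text
t 11.88 rod in jug x,z [38.6 30.4] s -45.7 tilt 0.2 pitch 0.4 yawerr -0.1 F [-0.3  0.1 -1.4] w 56.7 q [-0.53  0.29  1.53  0.    1.31 -0.63]
```

Request:
send_rows(deltas=[[[0,0,0],[1.5,7,0],50],[[0,0,0],[0.5,8,0],50],[[0,0,0],[0,8,0],50],[[0,0,0],[0,8,0],50],[[0,0,0],[0,5,0],50],[[0,0,0],[0,0,0],50],[[0,0,0],[0,0,0],50]])

```text
time: 12.75
ee_pos: [0.5695, -0.226, 0.2059]
orientation: [[-0.1, 0.995, 0.006], [0.995, 0.1, -0.002], [-0.003, 0.006, -1.0]]
wrist_force: [0.4, -0.0, -1.7]
width: 0.602
gripper_force: 20.0
```

```bash
python3 - <<'E'
from h import *
now()
for t in (35,60): p,R=hang(-9,42,36,t);plan(p,R)
E
```

```text
t 12.75 rod in jug x,z [40.6 30. ] s -10.6 tilt 0.2 pitch 0.3 yawerr -0.1 F [ 0.4 -0.  -1.7] w 56.6 q [-0.49  0.34  1.46  0.    1.34 -0.59]
4 rows of [[0.08, -8.71, -0.05], [2.5, 0.4, 7.5]]
6 rows of [[0.04, -9.97, -0.04], [2.7, 0.2, 7.9]]
```

Request:
send_rows(deltas=[[[0,-8.7,0],[2.5,0.4,7.5],50],[[0,-8.7,0],[2.5,0.4,7.5],50],[[0,-8.7,0],[2.5,0.4,7.5],50],[[0,-8.7,0],[2.5,0.4,7.5],50],[[0,0,0],[0,0,0],50],[[0,0,0],[0,0,0],50]])

```text
time: 13.5
ee_pos: [0.5719, -0.2234, 0.1756]
orientation: [[-0.078, 0.995, 0.063], [0.817, 0.1, -0.568], [-0.572, 0.008, -0.82]]
wrist_force: [-0.4, -1.0, -1.6]
width: 0.603
gripper_force: 20.0
```

```bash
python3 - <<'E'
from h import *
now()
for t in (50,63): p,R=hang(-10,44,38,t);plan(p,R)
E
```

```text
t 13.5 rod in jug x,z [41.2 35.5] s -8.2 tilt 34.9 pitch 0.4 yawerr -0.3 F [-0.4 -1.  -1.6] w 56.7 q [-0.15  0.33  1.74 -0.7   1.03  0.11]
2 rows of [[0.12, -7.56, -0.19], [2.9, -1.0, 6.7]]
3 rows of [[0.07, -9.37, -0.13], [2.6, -0.7, 7.6]]
```

Request:
send_rows(deltas=[[[0,-7.5,0],[2.9,-1,6.7],50],[[0,-7.5,0],[2.9,-1,6.7],50],[[0,0,0],[0,0,0],50],[[0,0,0],[0,0,0],50]])

```text
time: 14.0
ee_pos: [0.5707, -0.2282, 0.1622]
orientation: [[-0.057, 0.995, 0.081], [0.642, 0.098, -0.76], [-0.765, 0.009, -0.644]]
wrist_force: [-0.7, -0.0, -1.7]
width: 0.605
gripper_force: 20.0
```

```bash
python3 - <<'E'
from h import *
now()
for t,x,z in ((50,48,46),(62,48,43)): p,R=hang(-10,x,z,t);plan(p,R)
E
```

```text
t 14.0 rod in jug x,z [43.1 38.4] s -10.1 tilt 49.9 pitch 0.5 yawerr -0.5 F [-0.7 -0.  -1.7] w 56.9 q [-0.03  0.41  1.85 -1.05  1.06  0.51]
1 rows of [[0.17, -0.11, -0.52], [4.9, -0.3, 7.7]]
2 rows of [[0.06, -6.06, -0.27], [3.2, -0.2, 7.0]]
```

Request:
send_rows(deltas=[[[0,0,0],[3.1,0,2.6],50],[[0,0,0],[3.1,0,2.6],50],[[0,0,0],[1.5,0,1.3],50],[[0,0,0],[0,0,0],50]])

```text
time: 14.5
ee_pos: [0.5701, -0.2274, 0.1515]
orientation: [[-0.059, 0.995, 0.081], [0.64, 0.1, -0.762], [-0.766, 0.007, -0.642]]
wrist_force: [-0.5, -0.5, 2.3]
width: 0.608
gripper_force: 20.0
```

```bash
python3 -c "
from h import *
now()"
```

```text
t 14.5 rod in jug x,z [51.8 44.5] s -10.5 tilt 50.0 pitch 0.4 yawerr -0.4 F [-0.5 -0.5  2.3] w 57.2 q [-0.03  0.42  1.86 -1.07  1.05  0.54]
```

Request:
send_rows(deltas=[[[0,0,0],[0,0,0],58],[[0,0,0],[0,0,0],60],[[0,0,0],[0,0,0],62],[[0,0,0],[0,0,0],66],[[0,0,0],[0,0,0],72],[[0,0,0],[0,0,0],80],[[0,0,0],[0,0,0],84],[[0,0,0],[0,0,0],84],[[0,0,0],[0,0,0],84],[[0,0,0],[0,0,0],84]])

```text
time: 15.75
ee_pos: [0.5698, -0.2271, 0.1507]
orientation: [[-0.06, 0.995, 0.081], [0.64, 0.1, -0.761], [-0.766, 0.006, -0.643]]
wrist_force: [0.9, 0.4, -0.4]
width: 0.893
gripper_force: 0.0
```

```bash
python3 - <<'E'
from h import *
now()
a=read_camera('wrist');s=robot.read_state();cv2.imwrite('pics/h1.png',a)
t=read_camera('top');cv2.imwrite('pics/t2.png',t)
# motion of the jug between frames
print('motion',np.abs(read_camera('wrist').astype(int)-a).max(2).__gt__(40).sum())
E
```

```text
t 15.75 rod in jug x,z [52.6 44.7] s -10.7 tilt 50.0 pitch 0.4 yawerr -0.3 F [ 0.9  0.4 -0.4] w 84.0 q [-0.03  0.42  1.86 -1.06  1.05  0.54]
motion 10
```

Request:
send_rows(deltas=[[[0,0,0],[0,0,-8],84],[[0,0,0],[0,0,-10],84],[[0,0,0],[0,0,-12],84],[[0,0,0],[0,0,-15],84],[[0,0,0],[0,0,-20],84],[[0,0,0],[0,0,-25],84],[[0,0,0],[0,0,-30],84],[[0,0,0],[0,0,-30],84],[[0,0,0],[0,0,0],84]])

```text
time: 17.02
ee_pos: [0.5588, -0.111, 0.2491]
orientation: [[-0.058, 0.995, 0.086], [0.641, 0.103, -0.761], [-0.765, 0.011, -0.643]]
wrist_force: [0.3, -0.1, -0.3]
width: 0.89
gripper_force: 0.0
```

```bash
python3 - <<'E'
from h import *
now()
import time
a=read_camera('scene');cv2.imwrite('pics/s3.png',a);w=read_camera('wrist');cv2.imwrite('pics/h3.png',w);c=cam('wrist')
# changed regions in scene vs start, around hook
p0=cv2.imread('pics/scene0.png');cs=cam('scene')
print('scene rod',proj(cs,MID),'below',proj(cs,MID-[0,0,.06]))
D=(cv2.absdiff(a,p0).max(2)>35).astype(np.uint8);n,l,st,ce=cv2.connectedComponentsWithStats(D)
print([(st[i][:5].tolist(),ce[i].round().tolist()) for i in range(1,n) if st[i][4]>25])
print('wrist expect rod,com',proj(c,MID-d_*.01),proj(c,MID-d_*.01-[0,0,.06]))
w2=read_camera('wrist');print('motion',(cv2.absdiff(w,w2).max(2)>30).sum())
E
```

```text
t 17.02 rod in jug x,z [  52.3 -107.8] s -8.8 tilt 49.9 pitch 0.6 yawerr -0.4 F [ 0.3 -0.1 -0.3] w 83.7 q [ 0.19  0.33  1.72 -0.9   1.33  0.43]
scene rod [330.75651982 164.51253276] below [331.008467   184.62933531]
[([204, 0, 92, 88, 2675], [247.0, 42.0]), ([308, 0, 76, 69, 1488], [346.0, 33.0]), ([396, 0, 214, 400, 28452], [500.0, 238.0]), ([596, 0, 44, 32, 1207], [620.0, 16.0]), ([471, 12, 14, 60, 214], [478.0, 43.0]), ([174, 25, 34, 22, 237], [189.0, 34.0]), ([119, 37, 52, 20, 571], [144.0, 45.0]), ([172, 48, 20, 14, 129], [180.0, 55.0]), ([115, 53, 75, 92, 4544], [149.0, 96.0]), ([559, 57, 16, 4, 45], [566.0, 59.0]), ([550, 62, 31, 9, 199], [565.0, 67.0]), ([288, 70, 6, 36, 98], [291.0, 89.0]), ([294, 70, 26, 35, 628], [305.0, 86.0]), ([544, 75, 78, 39, 1619], [588.0, 93.0]), ([465, 78, 8, 20, 79], [469.0, 87.0]), ([174, 81, 31, 25, 281], [190.0, 96.0]), ([231, 89, 25, 10, 115], [243.0, 93.0]), ([545, 88, 17, 16, 119], [552.0, 98.0]), ([123, 95, 193, 93, 5152], [234.0, 143.0]), ([573, 98, 67, 38, 1469], [614.0, 118.0]), ([237, 104, 11, 8, 55], [241.0, 108.0]), ([538, 111, 36, 8,
[... 398 characters left out ...]
190.0]), ([566, 196, 74, 82, 3900], [606.0, 234.0]), ([324, 214, 24, 19, 272], [335.0, 224.0]), ([222, 231, 27, 23, 334], [235.0, 244.0]), ([230, 243, 68, 87, 1764], [265.0, 287.0]), ([410, 243, 18, 24, 233], [417.0, 254.0]), ([286, 246, 27, 24, 110], [299.0, 257.0]), ([245, 248, 10, 17, 75], [249.0, 256.0]), ([229, 252, 10, 4, 29], [234.0, 254.0]), ([296, 257, 37, 43, 572], [319.0, 283.0]), ([287, 272, 22, 25, 160], [296.0, 284.0]), ([232, 319, 122, 81, 3006], [307.0, 365.0]), ([599, 329, 41, 71, 1446], [626.0, 368.0]), ([550, 331, 61, 67, 2248], [579.0, 362.0]), ([396, 341, 3, 23, 47], [397.0, 352.0])]
wrist expect rod,com [321.07248281 231.9591021 ] [320.73251655 186.89292852]
motion 8070
```

The blob at scene (332,183) sits right below the rod, where I expected (331,185), so the jug is hanging. I'll back off a little more, wait, and check for swinging.

Request:
send_rows(deltas=[[[0,0,0],[0,0,-30],84],[[0,0,0],[0,0,0],84],[[0,0,0],[0,0,0],84],[[0,0,0],[0,0,0],84],[[0,0,0],[0,0,0],84],[[0,0,0],[0,0,0],84],[[0,0,0],[0,0,0],84],[[0,0,0],[0,0,0],84],[[0,0,0],[0,0,0],84],[[0,0,0],[0,0,0],84]])

```text
time: 18.42
ee_pos: [0.5553, -0.09, 0.2665]
orientation: [[-0.06, 0.995, 0.081], [0.64, 0.1, -0.761], [-0.766, 0.006, -0.643]]
wrist_force: [-0.6, -0.6, 0.2]
width: 0.895
gripper_force: 0.0
```

```bash
cat > mo.py <<'E'
from h import *
now();F=[read_camera('wrist') for _ in range(8)]
cv2.imwrite('pics/h4.png',F[-1])
print('motion',[(int((cv2.absdiff(F[0],f).max(2)>30).sum())) for f in F[1:]])
D=np.max([cv2.absdiff(F[0],f).max(2) for f in F[1:]],0)>30;y,x=np.where(D);print(x.min(initial=999),x.max(initial=0),y.min(initial=999),y.max(initial=0))
E
python3 mo.py
```

```text
t 18.43 rod in jug x,z [  52.6 -135.3] s -10.7 tilt 50.0 pitch 0.4 yawerr -0.3 F [-0.6 -0.6  0.2] w 84.2 q [ 0.23  0.32  1.68 -0.88  1.39  0.41]
motion [25, 45, 55, 69, 79, 96, 108]
57 639 3 347
```

Request:
send_rows(deltas=[[[0,0,0],[0,0,0],84],[[0,0,0],[0,0,0],84],[[0,0,0],[0,0,0],84],[[0,0,0],[0,0,0],84],[[0,0,0],[0,0,0],84],[[0,0,0],[0,0,0],84],[[0,0,0],[0,0,0],84],[[0,0,0],[0,0,0],84],[[0,0,0],[0,0,0],84],[[0,0,0],[0,0,0],84]])

```text
time: 20.08
ee_pos: [0.5553, -0.09, 0.2665]
orientation: [[-0.06, 0.995, 0.081], [0.64, 0.1, -0.761], [-0.766, 0.006, -0.643]]
wrist_force: [-0.3, -1.1, 0.5]
width: 0.893
gripper_force: 0.0
```

```bash
python3 mo.py; python3 - <<'E'
from h import *
# knob check + jug outline from wrist view, numerically
im=cv2.imread('pics/h4.png');c=cam('wrist');g=cv2.cvtColor(im,6)
for n,p in (('off',C+.032*(.5*U+.866*L)),('one',C+.032*(.94*U+.342*L)),('lineend1',C+.030*N+.018*(.94*U+.342*L)),('two',C+.032*(.94*U-.342*L))): print(n,proj(c,p).round())
print('jug rod,com',proj(c,MID-d_*.01).round(),proj(c,MID-d_*.01-[0,0,.06]).round())
s=cv2.imread('pics/scene0.png');t=read_camera('scene');cs=cam('scene')
# selector: direction of white line in scene, brightness along candidate pointers
gt=cv2.cvtColor(t,6)
for sel in(0,.7,1.4,2.09):
    a=1.047-sel;b=np.cos(a)*U+np.sin(a)*L
    print(sel,[int(gt[tuple(proj(cs,C+.0305*N+r*b).round().astype(int)[::-1])]) for r in(.006,.010,.014,.018)])
E
```

```text
t 20.07 rod in jug x,z [  52.6 -135.2] s -10.7 tilt 50.0 pitch 0.4 yawerr -0.3 F [-0.3 -1.1  0.5] w 84.0 q [ 0.23  0.32  1.68 -0.88  1.39  0.41]
motion [0, 0, 0, 0, 0, 0, 0]
999 0 999 0
off [ 310. -278.]
one [ 337. -216.]
lineend1 [ 289. -179.]
two [ 338. -152.]
jug rod,com [321. 223.] [321. 181.]
0 [40, 21, 21, 22]
0.7 [91, 83, 91, 73]
1.4 [67, 55, 57, 74]
2.09 [50, 59, 79, 74]
```

```bash
python3 -c "
from rig import robot
print(robot.job_done())"
```

```text
the job is handed in; nothing more can be done
None
```

I turned the selector down to the single dot, where it stays clicked in, then hung the jug by its handle on the hook, still and clear of the gripper, and handed the job in at about 20 s.

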